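Release the latched key of the switch box

ROBOT

A 6-joint arm with a two-finger parallel gripper is mounted at the origin on a cart in front of the work surface, level with it; the furniture and walls round the work are solid. World frame = base frame: x ahead of the robot, y to its left, z up, the work surface at z = 0. Lengths are in mm, angles in rad, forces in N, time in s.
With the tool pointing down it reaches from about 325 to 900 mm from the base axis. Payload 6.1 kg.
Tool frame: the origin (TCP) lies on the mounting face of the last link; the fingertips stand 182 mm ahead of it and the grasp point (between the pads) lies 164 mm ahead of it; z points along the fingers, y is the direction in which the jaws open and shut (so a half turn about z gives the same grasp; the last joint's range is limited). The gripper opens to 87 mm and grips with 3 to 60 N. Pads are 19 mm wide; open, the fingers measure 117 mm over their backs; the gripper's body (75 mm by 190 mm) begins 51 mm behind the grasp point.
Start: joints at [1.193, 0.22, 1.526, -0, 1.395, -0.126], TCP at [155.716, 605.285, 404.738] pointing down, gripper open.
Joint ranges: [-2.98, 2.98], [-0.91, 2.08], [0.09, 2.57], [-1.24, 4.39], [0.2, 2.65], [-2.68, 2.68]. Speed limits (rad/s): [2.57, 2.57, 3.01, 3.14, 3.14, 3.14].

INTERFACE

Orientations are given as a unit quaternion [w, x, y, z].
In Python, from rig import get_obs, get_image, hand_in gives the robot as it stands.
- The arm moves only by the tool send_rows, never from a script. Its argument "commands" is text: rows parted by semicolons, each of 6 numbers parted by spaces: the shift along the tool's x, y, z in cm, then the turn, a rotation vector about the tool's x, y, z in rad. A call has 1 to 12 rows; each row shifts and turns the pose as measured when the row begins, along the tool's axes as they then stand; what a row does not reach is not made up. A row lasts 1/12 s, in which the tool goes at most 41.7 mm and 7.16 degrees, less where a joint would pass 70% of its speed; a pose out of reach is approached as far as the arm can. A call with a gripper value outside its range is refused whole. "fingers" is the opening, from 0 (shut) to 1 (fully open), set as the call begins (left out, the last holds). The fingers move at their own pace and stop on an object; the grip force is fixed at half the most. Time passes only in rows, so rows that do not move let the fingers close. It gives the time, the measured TCP pose, the force and the opening at its end, in the units of the state.
- get_obs(): the state, without advancing time (a new reading comes with each control period).
- get_image(name): name is "side" or "top"; returns a dict with "color" (480x640x3 uint8, red, green, blue), "depth" (480x640 float32, mm along the optical axis (not along the pixel's ray), 0 where there is no reading), "fx", "fy", "cx", "cy" (pixels), "extrinsics" (4x4, takes a point from world to camera coordinates). Camera axes: x right, y down, z forward; pixel columns grow to the right and rows downward; lengths in mm; the calibration is good to about 2 mm. A picture is of the moment at which its call begins.
- hand_in(): hands the job in, once; it reports no verdict.
The state is a dict: "t": time; "qpos": joint angles; "dq": joint speeds; "joint_torque": joint torques, N m; "tool_pos": TCP position; "ee_rot": TCP orientation; "ft_force": force on the tool from outside, world axes, zero at the start; "ft_torque": the same for the moment, N m; "opening": finger opening in mm.
Only numpy, scipy, OpenCV 4.12 (cv2) and the standard library are available. Lean on these libraries where they do the work, as an engineer would, in place of code of your own. Each camera call takes 0.05 s, during which the arm holds its last target.

TASK

One of the four identical keys on the grey switch box is still latched down. With the fingertips, tap each key lightly in turn from the left to the right to feel which one it is, then press that key firmly to the bottom and let go, so that it pops up and all four keys are up. Do not push the other keys in, do not pick anything up, and leave the things lying round the box where they are.

Things in the scene. Friction and masses are not known exactly. Their poses are not given: they have to be found in the camera images.
- switch_box: grey switch box, 100 mm deep (x) x 236 mm wide (y) x 45 mm high, fixed on a plywood board that lies over the table (board top 37 mm above the table). Origin: centre of its underside. x points to its back (away from the robot's side), y to its left as the robot sees it, z up. Four identical off-white keys stand in a row along y on its aluminium face, 48 mm apart; they stick out 16 mm above the face when up.
- slot_1 (a point): fixed point on the switch box: centre of the top of the leftmost key of the row (1 of 4, counted from the left, +y of the box, as seen from the robot) when that key is up; 61 mm above the underside of the box
- slot_2 (a point): fixed point on the switch box: centre of the top of the second key of the row (2 of 4, counted from the left, +y of the box, as seen from the robot) when that key is up; 61 mm above the underside of the box
- slot_3 (a point): fixed point on the switch box: centre of the top of the third key of the row (3 of 4, counted from the left, +y of the box, as seen from the robot) when that key is up; 61 mm above the underside of the box
- slot_4 (a point): fixed point on the switch box: centre of the top of the rightmost key of the row (4 of 4, counted from the left, +y of the box, as seen from the robot) when that key is up; 61 mm above the underside of the box
- unit_a: one of the four keys with its black frame; it may sit at any of the four slots, so compare its position with the slots. Origin: centre of the key's foot on the box's face, 16 mm below the top of the key when up; axes as those of the box. The cap is 32 mm (x) x 28 mm (y), flat on top
- key_a (a joint): depth of the key of unit_a below its up position, m: 0 up, 0.004 latched down, 0.008 bottom of its stroke. Its spring pushes up with 2.5 N at the top, 5.5 N at 4 mm and 9 N at 8 mm. The latched key stays 4 mm down, does not give under a push of less than about 5 N, and cannot be pulled up; pushed to the bottom stop (10 to 15 N) and let go, it is released and springs up to 0. A key that is up gives from about 2.5 N on and springs back when let go
- unit_b: one of the four keys with its black frame; it may sit at any of the four slots, so compare its position with the slots. Origin: centre of the key's foot on the box's face, 16 mm below the top of the key when up; axes as those of the box. The cap is 32 mm (x) x 28 mm (y), flat on top
- key_b (a joint): depth of the key of unit_b below its up position, m: 0 up, 0.004 latched down, 0.008 bottom of its stroke. Its spring pushes up with 2.5 N at the top, 5.5 N at 4 mm and 9 N at 8 mm. The latched key stays 4 mm down, does not give under a push of less than about 5 N, and cannot be pulled up; pushed to the bottom stop (10 to 15 N) and let go, it is released and springs up to 0. A key that is up gives from about 2.5 N on and springs back when let go
- unit_c: one of the four keys with its black frame; it may sit at any of the four slots, so compare its position with the slots. Origin: centre of the key's foot on the box's face, 16 mm below the top of the key when up; axes as those of the box. The cap is 32 mm (x) x 28 mm (y), flat on top
- key_c (a joint): depth of the key of unit_c below its up position, m: 0 up, 0.004 latched down, 0.008 bottom of its stroke. Its spring pushes up with 2.5 N at the top, 5.5 N at 4 mm and 9 N at 8 mm. The latched key stays 4 mm down, does not give under a push of less than about 5 N, and cannot be pulled up; pushed to the bottom stop (10 to 15 N) and let go, it is released and springs up to 0. A key that is up gives from about 2.5 N on and springs back when let go
- unit_d: one of the four keys with its black frame; it may sit at any of the four slots, so compare its position with the slots. Origin: centre of the key's foot on the box's face, 16 mm below the top of the key when up; axes as those of the box. The cap is 32 mm (x) x 28 mm (y), flat on top
- key_d (a joint): depth of the key of unit_d below its up position, m: 0 up, 0.004 latched down, 0.008 bottom of its stroke. Its spring pushes up with 2.5 N at the top, 5.5 N at 4 mm and 9 N at 8 mm. The latched key stays 4 mm down, does not give under a push of less than about 5 N, and cannot be pulled up; pushed to the bottom stop (10 to 15 N) and let go, it is released and springs up to 0. A key that is up gives from about 2.5 N on and springs back when let go
- tape_measure: round black pocket tape, 66x64x31 mm, lying loose behind the box; origin: centre of its underside
- stamp_pad: small grey stamp pad, 30x75x18 mm, lying loose behind the box; origin: centre of its underside
- quoin_1: black steel quoin (a small block), 22x55x18 mm, lying loose left of the box; origin: centre of its underside
- tweezers: steel tweezers, 14x120x10 mm, lying loose in front of the box; origin: centre of their underside
Things that resemble listed ones, but are neither listed nor needed, are in the scene too. Leave any red look-alike of the quoin_1 alone.

How it is judged (in metres and radians):
On the way, in this order (a step that is already met when the one before it is completed fails the run):
1. the fingers touch the leftmost key (((horizontal distance between unit_a and slot_1 below 0.015 m and contact force between the fingers and unit_a above 0.4 N) or (horizontal distance between unit_b and slot_1 below 0.015 m and contact force between the fingers and unit_b above 0.4 N) or (horizontal distance between unit_c and slot_1 below 0.015 m and contact force between the fingers and unit_c above 0.4 N) or (horizontal distance between unit_d and slot_1 below 0.015 m and contact force between the fingers and unit_d above 0.4 N))), for 0.04 s.
2. the fingers touch the second key (((horizontal distance between unit_a and slot_2 below 0.015 m and contact force between the fingers and unit_a above 0.4 N) or (horizontal distance between unit_b and slot_2 below 0.015 m and contact force between the fingers and unit_b above 0.4 N) or (horizontal distance between unit_c and slot_2 below 0.015 m and contact force between the fingers and unit_c above 0.4 N) or (horizontal distance between unit_d and slot_2 below 0.015 m and contact force between the fingers and unit_d above 0.4 N))), for 0.04 s.
3. the fingers touch the third key (((horizontal distance between unit_a and slot_3 below 0.015 m and contact force between the fingers and unit_a above 0.4 N) or (horizontal distance between unit_b and slot_3 below 0.015 m and contact force between the fingers and unit_b above 0.4 N) or (horizontal distance between unit_c and slot_3 below 0.015 m and contact force between the fingers and unit_c above 0.4 N) or (horizontal distance between unit_d and slot_3 below 0.015 m and contact force between the fingers and unit_d above 0.4 N))), for 0.04 s.
4. the fingers touch the rightmost key (((horizontal distance between unit_a and slot_4 below 0.015 m and contact force between the fingers and unit_a above 0.4 N) or (horizontal distance between unit_b and slot_4 below 0.015 m and contact force between the fingers and unit_b above 0.4 N) or (horizontal distance between unit_c and slot_4 below 0.015 m and contact force between the fingers and unit_c above 0.4 N) or (horizontal distance between unit_d and slot_4 below 0.015 m and contact force between the fingers and unit_d above 0.4 N))), for 0.04 s.
5. the latched key, pressed and let go, has popped up (the four keys were tapped before) (value of joint key_a below 0.001 m), for 0.1 s.
At the end, for the whole second after the job is handed in: All four keys are up (within 1 mm of the top), and the tape measure, stamp pad, quoin and tweezers lie at rest within 15 mm of where they were (value of joint each of key_a, key_b, key_c, key_d below 0.001 m and distance of each of tape_measure, stamp_pad, quoin_1, tweezers from where it was at the start of the episode below 0.015 m and linear speed of each of tape_measure, stamp_pad, quoin_1, tweezers below 0.02 m/s); the robot touches nothing.
It fails at once if a key that was up is pushed in more than 5.5 mm (value of joint any of key_b, key_c, key_d above 0.0055 m).
It fails at once if a loose thing beside the box is lifted or shoved by more than 15 mm (distance of any of tape_measure, stamp_pad, quoin_1, tweezers from where it was at the start of the episode above 0.015 m).
It also fails if it takes over 51 s, if anything falls off the work surface, if the arm or the gripper's body presses on something with over 40 N, if the wrist force passes 120 N, or if a joint passes its speed limit or range.

## Working session

There is one attempt and no reset: what is moved stays moved. The work goes in short steps, Python scripts to look and compute and a tool call to move; the robot and the scene stay as the last step left them, time stands still between calls to the robot, and variables do not carry over. Pictures are saved under pics/ and viewed, and the job is handed in when it is done.

Besides the shell and the picture viewer there is one more tool, called after "Emit:" as name(argument=value, ...) on one line, values as JSON. send_rows: Moves the arm, as the interface text tells. Its arguments: {"type":"object","properties":{"commands":{"type":"string"},"fingers":{"type":"number"}},"required":["commands"]}

```bash
ls; mkdir -p pics; python3 - <<'E'
from rig import get_obs,get_image
import cv2,numpy as np
o=get_obs();print({k:np.round(v,3).tolist() for k,v in o.items()})
for n in("top","side"):
    d=get_image(n);np.savez(f"{n}0.npz",**d);cv2.imwrite(f"pics/{n}0.png",d["color"][...,::-1]);print(n,d["fx"],d["fy"],d["cx"],d["cy"],np.round(d["extrinsics"],3).tolist())
E
```

```text
pics
{'t': 0.0, 'qpos': [1.193, 0.221, 1.528, 0.0, 1.395, -0.126], 'dq': [-0.002, -0.0, -0.0, 0.0, 0.0, -0.001], 'joint_torque': [0.0, -49.463, -38.737, 0.07, 0.058, -0.0], 'tool_pos': [155.621, 605.046, 403.634], 'ee_rot': [-0.0, 0.126, 0.992, -0.001], 'ft_force': [0.021, 0.294, 0.201], 'ft_torque': [0.007, 0.05, -0.008], 'opening': 86.938}
top 618.2846455927471 618.2846455927471 324.3001864089521 240.53253100885098 [[0.005, -1.0, -0.012, 362.488], [-0.998, -0.004, -0.057, 498.036], [0.057, 0.012, -0.998, 1256.697], [0.0, 0.0, 0.0, 1.0]]
side 588.3067930949214 588.3067930949214 316.0098199816258 252.55192763795066 [[-0.257, 0.966, 0.013, -233.422], [0.834, 0.228, -0.502, -444.411], [-0.488, -0.119, -0.865, 1750.99], [0.0, 0.0, 0.0, 1.0]]
```

View pics/top0.png

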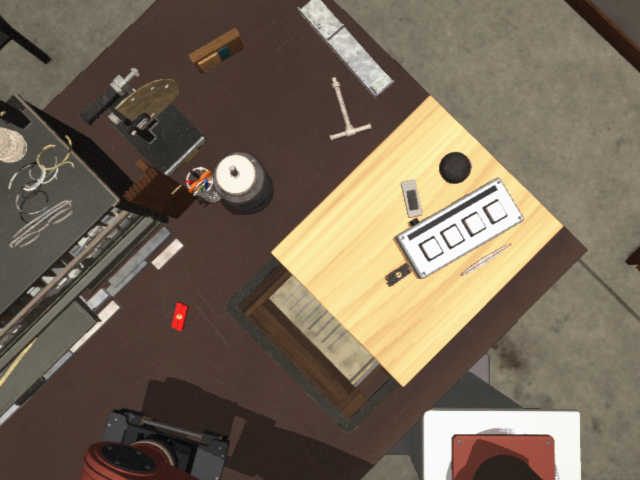

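View pics/side0.png

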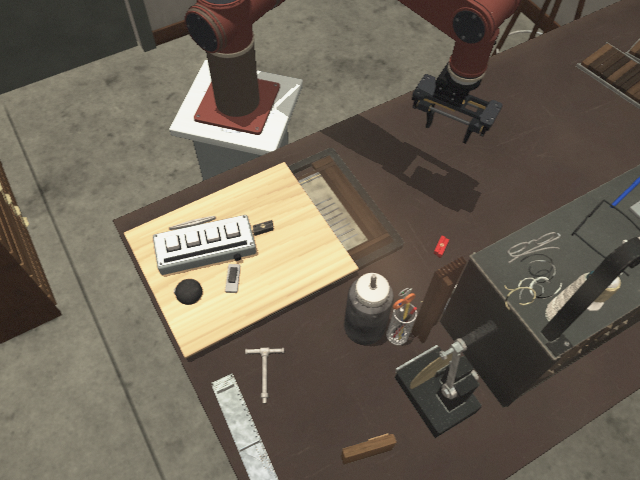

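The top view shows the keys at about (431,249), (453,236), (475,224) and (496,211), with the leftmost key first. The quoin is at (398,274), the tweezers at (486,260), the pad at (411,198) and the tape at (455,167).

```bash
cat > h.py <<'E'
import numpy as np,cv2
def load(n):
    d=dict(np.load(n));return d
def world(d,u,v,z=None):
    u=np.asarray(u,float);v=np.asarray(v,float)
    Z=d["depth"][np.round(v).astype(int),np.round(u).astype(int)]
    E=d["extrinsics"];R=E[:3,:3];t=E[:3,3]
    ray=np.stack([(u-d["cx"])/d["fx"],(v-d["cy"])/d["fy"],np.ones_like(u)],-1)
    if z is None: p=ray*Z[...,None]
    else:
        c=-R.T@t; w=ray@R; s=(z-c[2])/w[...,2]; return c+w*s[...,None]
    return (p-t)@R
E
python3 - <<'E'
from h import *
d=load("top0.npz")
im=d["color"];c=im[150:300,370:550][...,::-1]
cv2.imwrite("pics/crop.png",cv2.resize(c,None,fx=4.4,fy=4,interpolation=cv2.INTER_NEAREST)[:, :800])
u,v=np.meshgrid(np.arange(370,550),np.arange(150,300))
w=world(d,u,v)
for (a,b) in [(431,249),(453,236),(475,224),(496,211),(425,262),(480,290),(510,195)]:
    q=d["depth"][b-2:b+3,a-2:a+3];uu,vv=np.meshgrid(np.arange(a-2,a+3),np.arange(b-2,b+3))
    p=world(d,uu,vv);print(a,b,np.round(p.mean((0,1)),1),p[...,2].std())
# box top mask
m=((w[...,2]>74)&(w[...,2]<105)).astype(np.uint8)
n,l,s,ce=cv2.connectedComponentsWithStats(m)
k=1+np.argmax(s[1:,4]);P=w[l==k][:, :2].astype(np.float32);print(n,s[k],cv2.minAreaRect(P))
m2=((w[...,2]>90)).astype(np.uint8)
n,l,s,ce=cv2.connectedComponentsWithStats(m2)
for k in range(1,n):
    if s[k,4]>40:
        P=w[l==k];print(s[k],ce[k]+[370,150],P.mean(0).round(1),cv2.minAreaRect(P[:,:2].astype(np.float32)))
E
```

```text
431 249 [476.3 158.7  98. ] 1.9058244450496213
453 236 [501.6 115.8  95.4] 2.5933893780026303
475 224 [520.6  85.3 146.3] 232.94477758225923
496 211 [550.   33.6  99. ] 3.038249719869685
425 262 [451.6 168.   83.1] 2.214990476867227
480 290 [396.9  51.2  38.2] 3.176942486056609
510 195 [586.   -4.4  61.7] 21.751279970889424
2 [  27   28  127  101 6052] ((519.4596557617188, 98.25213623046875), (99.8217544555664, 236.13206481933594), 30.214202880859375)
[116  48  21  24 256] [495.83984375 210.7265625 ] [548.3  38.7 116.5] ((482.95391845703125, 180.58543395996094), (36.03136444091797, 355.8668212890625), 25.241788864135742)
[ 95  64  20  20 251] [474.47011952 223.31075697] [525.7  76.1 102.9] ((470.43902587890625, 201.04034423828125), (33.53199005126953, 309.121337890625), 23.813701629638672)
[ 74  76  19  20 234] [453.01709402 235.64529915] [502.4 115.7  94.8] ((501.7303771972656, 114.43934631347656), (33.597232818603516, 29.4527530670166), 26.720638275146484)
[ 52  88  20  21 251] [431.57370518 248.19123506] [477.2 159.8 112.3] ((445.3009033203125, 242.9647674560547), (34.64365768432617, 214.18923950195312), 20.849668502807617)
```

View pics/crop.png

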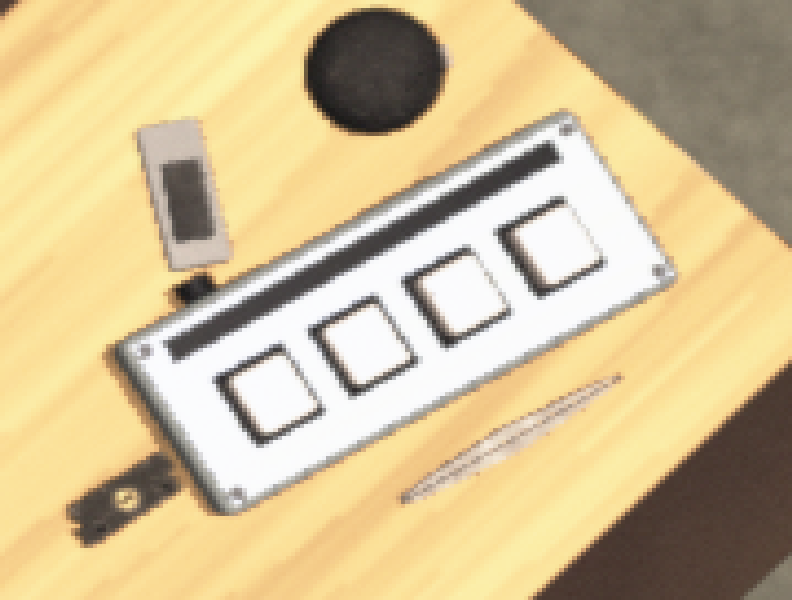

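```bash
cat >> h.py <<'E'
def plan(target,yaw=np.deg2rad(30.2)):
    from rig import get_obs
    from scipy.spatial.transform import Rotation as Rn
    o=get_obs();q=o["ee_rot"];R=Rn.from_quat([q[1],q[2],q[3],q[0]])
    p=o["tool_pos"]+R.as_matrix()[:,2]*182
    Y=np.array([np.cos(yaw),np.sin(yaw),0]);Z=np.array([0,0,-1.]);X=np.cross(Y,Z)
    Rt=Rn.from_matrix(np.c_[X,Y,Z])
    dR=(R.inv()*Rt).as_rotvec()
    print("t",o["t"],"tip",p.round(1),"F",np.round(o["ft_force"],2),"open",o["opening"])
    tcp=np.array(target)+[0,0,182]-o["tool_pos"]
    print("shift tool cm",(R.inv().apply(tcp)/10).round(2),"in final axes",(Rt.inv().apply(tcp)/10).round(2),"turn",dR.round(3))
E
python3 - <<'E'
from h import *
d=load("top0.npz");g=d["color"]
u,v=np.meshgrid(np.arange(640),np.arange(480));w=world(d,u,v)
cs=[]
for a,b in [(431.6,248.2),(453,235.6),(474.5,223.3),(495.8,210.7)]:
    r=(np.hypot(u-a,v-b)<6)
    c=world(d,np.array([a]),np.array([b]),97.)[0];cs.append(c);print(c.round(1),np.median(w[r][:,2]).round(2))
cs=np.array(cs);D=cs[3]-cs[0];print(np.hypot(*D[:2])/3,np.rad2deg(np.arctan2(-D[0],D[1]))+180, cs.mean(0))
d=load("side0.npz");w=world(d,u,v)
for a,b in [(173,245),(193,239),(212,235),(232,230)]:
    r=(np.hypot(u-a,v-b)<4);print(np.median(w[r],0).round(1))
plan((478,160,140))
E
```

```text
[477.8 157.3  97. ] 98.6
[502.3 116.1  97. ] 95.25
[526.2  74.6  97. ] 98.85
[550.7  33.5  97. ] 98.63
47.90961952169071 30.479720616764098 [514.27668662  95.38688877  97.        ]
[559.5  39.   97.2]
[533.1  79.7  97.8]
[507.  117.4  94. ]
[483.1 160.5  98.8]
t 0.1 tip [155.5 604.8 221.7] F [-0.45  0.11  0.24] open 87.45929234857726
shift tool cm [-42.31 -35.06   8.23] in final axes [-54.68   5.47   8.17] turn [-0.002  0.     0.792]
```

Emit:
send_rows(commands="-2.6 -2.15 0 0 0 0;-2.6 -2.15 0 0 0 0;-2.6 -2.15 0 0 0 0;-2.6 -2.15 0 0 0 0;-2.6 -2.15 0 0 0 0;-2.6 -2.15 0 0 0 0;-2.6 -2.15 0 0 0 0;-2.6 -2.15 0 0 0 0;-2.6 -2.15 0 0 0 0;-2.6 -2.15 0 0 0 0;-2.6 -2.15 0 0 0 0;-2.6 -2.15 0 0 0 0", fingers=0)

```text
t: 1.1
tool_pos: [397.4, 267.1, 397.1]
ee_rot: [-0.004, 0.119, 0.993, -0.004]
ft_force: [0.6, 0.7, -0.2]
opening: 15.1
```

Emit:
send_rows(commands="0 0 0 0 0 0.12;0 0 0 0 0 0.12;0 0 0 0 0 0.12;0 0 0 0 0 0.12;0 0 0 0 0 0.12;0 0 0 0 0 0.12;0 0 0 0 0 0.07;0 0 0 0 0 0")

```text
t: 1.77
tool_pos: [401.3, 258.4, 393.8]
ee_rot: [-0.002, 0.508, 0.861, -0.008]
ft_force: [0.0, -0.0, 0.5]
opening: 0.6
```

```bash
python3 -c "
from h import *
plan((479,158.5,130))"
```

```text
t 1.7667 tip [399.1 256.3 211.8] F [ 0.02 -0.01  0.55] open 0.6111864970043234
shift tool cm [-12.47   2.11   8.2 ] in final axes [-12.55   1.69   8.18] turn [-0.016  0.004 -0.023]
```

Emit:
send_rows(commands="-2.5 0.35 1.0 -0.008 0.002 -0.01;-2.5 0.35 1.0 -0.008 0.002 -0.01;-2.5 0.35 1.0 0 0 0;-2.5 0.35 1.0 0 0 0;-2.2 0.3 1.0 0 0 0;0 0 1.0 0 0 0;0 0 0 0 0 0")

```text
t: 2.35
tool_pos: [478.7, 158.2, 330.8]
ee_rot: [-0.0, 0.49, 0.872, 0.001]
ft_force: [-0.7, 0.2, 0.2]
opening: 0.4
```

```bash
python3 -c "
from h import *
plan((479,158.5,115))"
```

```text
t 2.35 tip [478.8 158.5 148.8] F [-0.73  0.23  0.23] open 0.3561585659343104
shift tool cm [0.   0.04 3.38] in final axes [0.01 0.04 3.38] turn [ 0.001 -0.001  0.02 ]
```

Right above slot 1. I'll lower to about 107 mm, then close in.

Emit:
send_rows(commands="0 0 1.0 0 0 0.01;0 0 1.0 0 0 0.01;0 0 1.0 0 0 0;0 0 0.7 0 0 0;0 0 0 0 0 0;0 0 -0.04 0 0 0")

```text
t: 2.85
tool_pos: [476.4, 161.2, 290.2]
ee_rot: [-0.001, 0.497, 0.868, 0.0]
ft_force: [-0.2, -0.2, 0.1]
opening: 0.5
```

```bash
python3 -c "
from h import *
plan((479,158.5,98))"
```

```text
t 2.85 tip [476.  161.6 108.2] F [-0.23 -0.24  0.14] open 0.4646428590802282
shift tool cm [-0.37  0.09  1.02] in final axes [-0.37  0.09  1.02] turn [-0.    -0.003  0.004]
```

Emit:
send_rows(commands="-0.25 0.1 0.2 0 0 0;-0.1 0 0.2 0 0 0;0 0 0.15 0 0 0;0 0 0.1 0 0 0")

```text
t: 3.18
tool_pos: [479.6, 159.4, 284.5]
ee_rot: [-0.0, 0.496, 0.868, 0.001]
ft_force: [-0.4, -0.3, 0.5]
opening: 0.5
```

```bash
python3 -c "
from h import *
plan((479,158.5,98))"
```

```text
t 3.1833 tip [479.7 159.8 102.5] F [-0.37 -0.29  0.5 ] open 0.4883594235356799
shift tool cm [-0.05 -0.09  0.45] in final axes [-0.05 -0.09  0.45] turn [ 0.002 -0.002  0.006]
```

Emit:
send_rows(commands="0 0 0.15 0 0 0;0 0 0.1 0 0 0")

```text
t: 3.35
tool_pos: [479.9, 159.3, 282.3]
ee_rot: [0.0, 0.496, 0.868, 0.002]
ft_force: [0.1, -0.4, 0.5]
opening: 0.3
```

Emit:
send_rows(commands="0 0 0.1 0 0 0")

```text
t: 3.43
tool_pos: [480.0, 159.3, 281.4]
ee_rot: [0.0, 0.496, 0.868, 0.002]
ft_force: [0.6, 0.2, -0.6]
opening: 0.5
```

Emit:
send_rows(commands="0 0 0.05 0 0 0")

```text
t: 3.52
tool_pos: [480.0, 159.2, 280.8]
ee_rot: [0.0, 0.496, 0.868, 0.002]
ft_force: [-0.4, -0.8, 0.3]
opening: -0.2
```

Emit:
send_rows(commands="0 0 0.08 0 0 0")

```text
t: 3.6
tool_pos: [480.0, 159.2, 280.1]
ee_rot: [0.0, 0.496, 0.868, 0.002]
ft_force: [-1.4, -0.2, 3.0]
opening: 0.8
```

Emit:
send_rows(commands="0 0 0.08 0 0 0")

```text
t: 3.68
tool_pos: [480.1, 159.3, 279.5]
ee_rot: [0.0, 0.496, 0.868, 0.002]
ft_force: [-1.8, 0.5, 2.9]
opening: 0.4
```

Emit:
send_rows(commands="0 0 0.06 0 0 0")

```text
t: 3.77
tool_pos: [480.1, 159.2, 279.1]
ee_rot: [0.0, 0.496, 0.868, 0.002]
ft_force: [-1.7, -0.8, 3.6]
opening: 0.3
```

Contact came at a tip height of about 98.2 mm, and the key gave at about 3 N, so slot 1 is up. I'll lift and go to slot 2.

Emit:
send_rows(commands="0 0 -0.8 0 0 0;0 0 -0.8 0 0 0;-1.6 0 -0.05 0 0 0;-1.6 0 -0.05 0 0 0;-1.4 0 -0.05 0 0 0;0 0 -0.04 0 0 0;0 0 -0.04 0 0 0")

```text
t: 4.35
tool_pos: [504.7, 118.9, 302.3]
ee_rot: [0.002, 0.495, 0.869, 0.003]
ft_force: [0.2, 0.4, -0.2]
opening: 0.5
```

```bash
python3 -c "
from h import *
plan((503.5,117.2,98))"
```

```text
t 4.35 tip [505.8 119.5 120.3] F [ 0.15  0.42 -0.24] open 0.5357016877629766
shift tool cm [-0.08 -0.21  2.23] in final axes [-0.08 -0.19  2.23] turn [ 0.007 -0.     0.007]
```

Emit:
send_rows(commands="-0.05 -0.15 0.8 0.006 0 0.005;-0.05 -0.05 0.6 0 0 0;0 0 0.2 0 0 0;0 0 0 0 0 0")

```text
t: 4.68
tool_pos: [502.7, 118.2, 285.5]
ee_rot: [0.0, 0.497, 0.868, 0.0]
ft_force: [-0.3, -0.3, -0.5]
opening: 0.6
```

```bash
python3 -c "
from h import *
plan((503.5,117.2,98))"
```

```text
t 4.6833 tip [502.8 118.4 103.5] F [-0.3  -0.33 -0.49] open 0.570844497515196
shift tool cm [-0.13  0.02  0.55] in final axes [-0.13  0.02  0.55] turn [ 0.001 -0.     0.002]
```

Emit:
send_rows(commands="-0.08 0 0.15 0 0 0;0 0 0.1 0 0 0;0 0 0.08 0 0 0")

```text
t: 4.93
tool_pos: [502.3, 118.3, 281.0]
ee_rot: [-0.001, 0.497, 0.868, 0.0]
ft_force: [-0.9, 0.1, 0.3]
opening: 0.5
```

Emit:
send_rows(commands="0 0 0.08 0 0 0")

```text
t: 5.02
tool_pos: [502.3, 118.4, 280.1]
ee_rot: [-0.001, 0.497, 0.868, -0.0]
ft_force: [0.7, 0.7, -0.1]
opening: 0.0
```

Emit:
send_rows(commands="0 0 0.08 0 0 0")

```text
t: 5.1
tool_pos: [502.2, 118.5, 279.2]
ee_rot: [-0.001, 0.497, 0.868, -0.0]
ft_force: [-0.7, 0.7, 0.0]
opening: 0.8
```

Emit:
send_rows(commands="0 0 0.08 0 0 0")

```text
t: 5.18
tool_pos: [502.3, 118.6, 278.4]
ee_rot: [-0.001, 0.497, 0.868, 0.0]
ft_force: [-1.5, -0.6, 0.5]
opening: 0.2
```

No contact at 96.4 mm, 2 mm below an up key, which matches a latched key. I'll keep going down.

Emit:
send_rows(commands="0 0 0.08 0 0 0")

```text
t: 5.27
tool_pos: [502.3, 118.5, 277.6]
ee_rot: [-0.001, 0.497, 0.868, 0.0]
ft_force: [-0.6, -0.2, 0.1]
opening: 0.7
```

Emit:
send_rows(commands="0 0 0.06 0 0 0")

```text
t: 5.35
tool_pos: [502.4, 118.6, 277.0]
ee_rot: [-0.001, 0.497, 0.868, 0.0]
ft_force: [0.9, 0.7, -0.9]
opening: 0.6
```

Emit:
send_rows(commands="0 0 0.05 0 0 0")

```text
t: 5.43
tool_pos: [502.4, 118.6, 276.6]
ee_rot: [-0.001, 0.497, 0.868, 0.0]
ft_force: [-2.0, 0.1, 4.9]
opening: 0.6
```

Emit:
send_rows(commands="0 0 0.04 0 0 0")

```text
t: 5.52
tool_pos: [502.4, 118.6, 276.6]
ee_rot: [-0.001, 0.497, 0.868, 0.0]
ft_force: [-2.8, -1.3, 5.3]
opening: 0.5
```

Slot 2 is stiff at 94.6 mm with no travel at about 5 N, so it is the latched key. I'll tap slots 3 and 4 before pressing it.

Emit:
send_rows(commands="0 0 -1.0 0 0 0;0 0 -1.0 0 0 0;-1.6 0 -0.05 0 0 0;-1.6 0 -0.05 0 0 0;-1.4 0 -0.05 0 0 0;0 0 -0.04 0 0 0;0 0 -0.04 0 0 0")

```text
t: 6.1
tool_pos: [527.6, 77.6, 305.0]
ee_rot: [0.001, 0.496, 0.868, 0.001]
ft_force: [-0.9, 0.2, -0.3]
opening: 0.6
```

```bash
python3 -c "
from h import *
plan((528,76,98))"
```

```text
t 6.1 tip [528.2  77.8 123. ] F [-0.87  0.22 -0.26] open 0.5681230653506716
shift tool cm [-0.16 -0.05  2.5 ] in final axes [-0.16 -0.04  2.5 ] turn [0.004 0.001 0.005]
```

Emit:
send_rows(commands="-0.12 -0.03 1.0 0.003 0 0.003;-0.1 0 0.7 0 0 0;0 0 0.2 0 0 0;0 0 0 0 0 0")

```text
t: 6.43
tool_pos: [527.9, 76.2, 284.2]
ee_rot: [0.0, 0.498, 0.867, 0.0]
ft_force: [-1.1, -0.0, -0.3]
opening: 0.3
```

```bash
python3 -c "
from h import *
plan((528,76,98))"
```

```text
t 6.4333 tip [528.   76.2 102.2] F [-1.1  -0.01 -0.29] open 0.3192163837433354
shift tool cm [-0.02 -0.    0.42] in final axes [-0.02 -0.    0.42] turn [ 0.    -0.     0.002]
```

Emit:
send_rows(commands="0 0 0.12 0 0 0;0 0 0.08 0 0 0")

```text
t: 6.6
tool_pos: [527.2, 76.8, 281.0]
ee_rot: [-0.001, 0.497, 0.867, -0.0]
ft_force: [0.2, -0.7, -0.7]
opening: 0.4
```

Emit:
send_rows(commands="0 0 0.08 0 0 0")

```text
t: 6.68
tool_pos: [527.2, 77.0, 280.1]
ee_rot: [-0.001, 0.497, 0.868, -0.0]
ft_force: [-0.3, -0.4, 3.4]
opening: 0.3
```

Emit:
send_rows(commands="0 0 0.06 0 0 0")

```text
t: 6.77
tool_pos: [527.2, 77.0, 279.6]
ee_rot: [-0.001, 0.497, 0.868, -0.001]
ft_force: [-2.0, -1.7, 4.1]
opening: 0.5
```

Emit:
send_rows(commands="0 0 0.06 0 0 0")

```text
t: 6.85
tool_pos: [527.2, 77.1, 279.3]
ee_rot: [-0.001, 0.497, 0.868, -0.001]
ft_force: [-2.6, -0.9, 2.5]
opening: 0.7
```

Slot 3 is up and gives. On to slot 4.

Emit:
send_rows(commands="0 0 -0.8 0 0 0;0 0 -0.8 0 0 0;-1.6 0 -0.05 0 0 0;-1.6 0 -0.05 0 0 0;-1.4 0 -0.05 0 0 0;0 0 -0.04 0 0 0;0 0 -0.04 0 0 0")

```text
t: 7.43
tool_pos: [552.6, 35.2, 302.0]
ee_rot: [0.0, 0.497, 0.868, 0.001]
ft_force: [-0.4, 0.7, 0.1]
opening: 0.5
```

```bash
python3 -c "
from h import *
plan((552.3,34.8,98))"
```

```text
t 7.4333 tip [552.8  35.3 120. ] F [-0.39  0.65  0.06] open 0.5434432643509257
shift tool cm [-0.02 -0.05  2.2 ] in final axes [-0.02 -0.05  2.2 ] turn [0.001 0.    0.003]
```

Emit:
send_rows(commands="-0.05 0 0.8 0 0 0;-0.08 0 0.6 0 0 0;-0.05 0 0.2 0 0 0;0 0 0 0 0 0")

```text
t: 7.77
tool_pos: [553.0, 33.8, 283.7]
ee_rot: [-0.0, 0.497, 0.867, 0.001]
ft_force: [-0.3, 1.1, -0.4]
opening: 0.4
```

```bash
python3 -c "
from h import *
plan((552.3,34.8,98))"
```

```text
t 7.7667 tip [552.9  34.  101.7] F [-0.31  1.06 -0.4 ] open 0.3668992201488338
shift tool cm [ 0.12 -0.01  0.37] in final axes [ 0.12 -0.01  0.37] turn [ 0.    -0.001  0.002]
```

Emit:
send_rows(commands="0.05 0 0.1 0 0 0;0 0 0.07 0 0 0")

```text
t: 7.93
tool_pos: [552.1, 34.8, 280.8]
ee_rot: [-0.002, 0.497, 0.868, 0.0]
ft_force: [-0.3, -0.3, -0.1]
opening: 0.8
```

Emit:
send_rows(commands="0 0 0.08 0 0 0")

```text
t: 8.02
tool_pos: [552.1, 35.0, 280.1]
ee_rot: [-0.001, 0.497, 0.868, -0.0]
ft_force: [-0.3, -0.7, 1.6]
opening: 0.6
```

Emit:
send_rows(commands="0 0 0.06 0 0 0")

```text
t: 8.1
tool_pos: [552.1, 35.0, 279.7]
ee_rot: [-0.001, 0.497, 0.868, -0.0]
ft_force: [-1.3, -1.5, 2.9]
opening: 0.4
```

Emit:
send_rows(commands="0 0 0.06 0 0 0")

```text
t: 8.18
tool_pos: [552.1, 35.1, 279.4]
ee_rot: [-0.001, 0.497, 0.868, -0.0]
ft_force: [-1.8, -0.9, 2.9]
opening: 0.5
```

Slot 4 is up too. Back to slot 2, two pitches in +x of the tool.

Emit:
send_rows(commands="0 0 -0.9 0 0 0;0 0 -0.9 0 0 0;1.8 0 -0.05 0 0 0;1.8 0 -0.05 0 0 0;1.8 0 -0.05 0 0 0;1.8 0 -0.05 0 0 0;1.8 0 -0.05 0 0 0;0 0 -0.04 0 0 0;0 0 -0.04 0 0 0")

```text
t: 8.93
tool_pos: [506.7, 115.5, 309.8]
ee_rot: [0.002, 0.498, 0.867, 0.003]
ft_force: [0.1, -0.8, 0.2]
opening: 0.5
```

```bash
python3 -c "
from h import *
plan((503.5,117.2,98))"
```

```text
t 8.9333 tip [508.  116.  127.8] F [ 0.09 -0.77  0.18] open 0.5068341686586757
shift tool cm [ 0.31 -0.21  2.98] in final axes [ 0.31 -0.19  2.98] turn [0.007 0.001 0.002]
```

Emit:
send_rows(commands="0.25 -0.2 0.9 0.006 0 0;0 -0.1 0.8 0 0 0;0 0 0.6 0 0 0;0 0 0 0 0 0")

```text
t: 9.27
tool_pos: [503.9, 114.9, 286.3]
ee_rot: [0.002, 0.498, 0.867, 0.001]
ft_force: [-1.0, -0.5, -0.9]
opening: 0.6
```

```bash
python3 -c "
from h import *
plan((503.5,117.2,98))"
```

```text
t 9.2667 tip [504.7 114.7 104.3] F [-1.04 -0.49 -0.86] open 0.5773550820926854
shift tool cm [0.22 0.08 0.63] in final axes [0.22 0.08 0.63] turn [0.004 0.003 0.001]
```

Emit:
send_rows(commands="0.15 0.05 0.2 0.004 0.002 0;0.05 0 0.2 0 0 0;0 0 0.2 0 0 0;0 0 0.2 0 0 0;0 0 0.1 0 0 0")

```text
t: 9.68
tool_pos: [503.8, 115.6, 275.5]
ee_rot: [-0.001, 0.499, 0.867, -0.001]
ft_force: [-3.6, -0.0, 7.3]
opening: 0.6
```

Emit:
send_rows(commands="0 0 0.15 0 0 0;0 0 0.15 0 0 0")

```text
t: 9.85
tool_pos: [503.9, 115.7, 273.9]
ee_rot: [-0.001, 0.499, 0.867, -0.002]
ft_force: [-3.8, -0.3, 8.2]
opening: 0.3
```

```bash
python3 -c "
from h import *
plan((503.5,117.2,98))"
```

```text
t 9.85 tip [503.2 115.4  91.9] F [-3.8  -0.28  8.19] open 0.32724183818071995
shift tool cm [ 0.15  0.04 -0.61] in final axes [ 0.15  0.04 -0.61] turn [-0.004 -0.001 -0.001]
```

Emit:
send_rows(commands="0 0 0.15 0 0 0;0 0 0.15 0 0 0")

```text
t: 10.02
tool_pos: [504.0, 115.7, 272.7]
ee_rot: [-0.001, 0.499, 0.867, -0.002]
ft_force: [-4.1, 0.8, 8.3]
opening: 0.3
```

Emit:
send_rows(commands="0 0 0.15 0 0 0;0 0 0.15 0 0 0")

```text
t: 10.18
tool_pos: [504.2, 115.7, 272.5]
ee_rot: [-0.002, 0.499, 0.867, -0.002]
ft_force: [-7.5, -2.0, 13.8]
opening: 0.5
```

Emit:
send_rows(commands="0 0 0.2 0 0 0;0 0 0.2 0 0 0")

```text
t: 10.35
tool_pos: [504.4, 115.8, 272.5]
ee_rot: [-0.002, 0.499, 0.867, -0.003]
ft_force: [-7.7, -2.3, 16.4]
opening: 0.5
```

Emit:
send_rows(commands="0 0 -0.4 0 0 0;0 0 -0.6 0 0 0;0 0 -1 0 0 0;0 0 -1.5 0 0 0;0 0 -2 0 0 0;0 0 -2 0 0 0;0 0 -2 0 0 0;0 0 -2 0 0 0")

```text
t: 11.02
tool_pos: [503.8, 116.0, 390.9]
ee_rot: [-0.005, 0.498, 0.867, -0.005]
ft_force: [0.3, -0.3, -0.3]
opening: 0.7
```

Emit:
send_rows(commands="2.5 0 -0.5 0 0 0;2.5 0 -0.5 0 0 0;2.5 0 -0.5 0 0 0;2.5 0 -0.5 0 0 0;2.5 0 -0.5 0 0 0;2.5 0 -0.5 0 0 0;2.5 0 -0.5 0 0 0;2.5 0 -0.5 0 0 0;2.5 0 -0.5 0 0 0;2.5 0 -0.5 0 0 0;0 0 -0.05 0 0 0;0 0 -0.05 0 0 0")

```text
t: 12.02
tool_pos: [374.1, 340.9, 457.7]
ee_rot: [0.002, 0.5, 0.866, 0.003]
ft_force: [0.2, -0.6, -0.1]
opening: 0.5
```

```bash
python3 - <<'E'
from rig import get_image,get_obs
from h import *
u,v=np.meshgrid(np.arange(640),np.arange(480))
for n,pts in (("top",[(431.6,248.2),(453,235.6),(474.5,223.3),(495.8,210.7)]),("side",[(232,230),(212,235),(193,239),(173,245)])):
    d=get_image(n);cv2.imwrite(f"pics/{n}1.png",d["color"][...,::-1]);w=world(d,u,v)
    print(n,[np.median(w[np.hypot(u-a,v-b)<(6 if n=="top" else 4)][:,2]).round(2) for a,b in pts])
print(get_obs()["t"],get_obs()["ft_force"])
E
```

```text
top [np.float64(98.86), np.float64(98.65), np.float64(98.86), np.float64(98.59)]
side [np.float64(97.95), np.float64(97.43), np.float64(97.88), np.float64(96.64)]
12.1167 [ 0.18091675 -0.9594535   0.75843618]
```

View pics/top1.png

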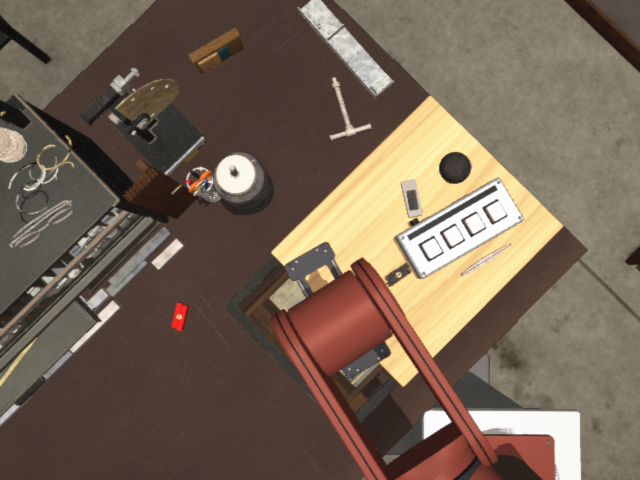

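In the new picture key 2 at (453,236) is level with the others at about 98.7 mm. The quoin (398,274), tweezers (486,260), pad (411,198) and tape (455,167) are where they were, and the arm is clear.

```bash
python3 -c "
from rig import hand_in
print(hand_in())"
```

```text
the job is handed in; nothing more can be done
None
```

I tapped all four keys from left to right, found that the second key was the latched one, and released it. The job is handed in; it reported no verdict.

- **Tapping:** Keys 1, 3 and 4 gave at about 3 N, at a tip height of about 98 mm, and were pushed in only about 1 mm. Key 2 sat about 3.6 mm lower and stayed rigid at about 5 N.
- **Pressing:** I pressed key 2 to its bottom stop, where the force reached about 16 N with no further travel, then let go and moved the arm away.
- **Last checks:** The top camera's depth shows all four key tops at 98.6–98.9 mm; key 2 was at 95.3 mm before. The side camera gave 96.6–98.0 mm, with key 4 lowest at 96.6 mm. I took that spread as noise, since the top camera shows key 4 up.
- **Surroundings:** By eye, the tape measure, stamp pad, quoin and tweezers are unmoved in the top picture. The arm was clear with no contact force, and the run took about 12 s.

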